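# Fetch the sun from the hangar with toy tongs and hold it over the socket

### The arm

A 7-joint arm with a two-finger parallel gripper is mounted at the origin on the work surface. World frame = base frame: x ahead of the robot, y to its left, z up, the work surface at z = 0. Lengths are in mm, angles in rad, forces in N, time in s.
With the tool pointing down it reaches from about 425 to 975 mm from the base axis. Payload 16.7 kg.
Tool frame: the origin (TCP) lies midway between the tips of the shut fingers; the grasp point (between the pads) lies ctrl.grip_depth behind it (ctrl.grip_depth is the distance from the TCP to the grasp point, in mm); x points along the fingers, y is the direction in which the jaws open and shut, and the axes are right-handed (so a half turn about x gives the same grasp; the last joint's range is limited). The gripper opens to 85 mm and grips with 20 to 120 N. Pads are 22 mm wide; open, the fingers measure 114 mm over their backs; the gripper's body (76 mm by 85 mm) begins 54 mm behind the grasp point. The pads swing forward as they close: fully open they stand 13 mm farther back than shut.
Start: joints at [1.109, 0.426, 0.074, 1.606, -0.034, 1.111, -0.067], TCP at [207.04, -642.426, 231.302] pointing down, gripper open.
Joint ranges: [-2.85, 2.85], [-0.5, 2.14], [-1.23, 1.37], [0.21, 2.46], [-1.02, 4.16], [0.16, 2.05], [-2.73, 2.73]. Speed limits (rad/s): [1.89, 1.89, 2.39, 2.39, 3.01, 3.01, 3.01].

### API

Orientations are given as a unit quaternion [x, y, z, w].
In Python, from rig import readout, viewer, workorder, ctrl gives the robot as it stands. The module is installed in compiled form; this text tells all that it offers.
- The arm moves only by the tool apply_moves, never from a script. Its argument "plan" is one flat list of numbers, 6 for each row, row after row: the shift along the tool's x, y, z in cm, then the turn, a rotation vector about the tool's x, y, z in rad. In form: [x, y, z, wx, wy, wz, x, y, z, wx, wy, wz, ...]. A call has 1 to 5 rows; each row is the pose to reach, as a shift and turn from the pose commanded when the call began, along the tool's axes at that moment; what a row does not reach only later rows make up. A row lasts 1/8 s, in which the tool goes at most 62.5 mm and 10.7 degrees, less where a joint would pass 70% of its speed; a pose out of reach is approached as far as the arm can. A call with a gripper value outside its range is refused whole. "fingers" is the opening, from 0 (shut) to 1 (fully open), set as the call begins (left out, the last holds). The fingers move at their own pace and stop on an object; "grip_force" is the grip in N (left out, the last holds). Time passes only in rows, so rows that repeat a pose let the fingers close. It gives the time, the measured TCP pose, the force and the opening at its end, in the units of the state.
- readout.state(): the state, without advancing time (a new reading comes with each control period).
- viewer.camera(name): name is "side" or "top"; returns the picture (420x560x3 uint8, red, green, blue); there is no depth.
- viewer.camera_model(name): a dict with "vfov" (degrees; the focal length in pixels is half the picture's height over the tangent of half this angle, whatever the lens; pixels are square), "cx", "cy" (the principal point, pixels), "distortion" ([k1, k2, p1, p2, k3] as OpenCV has them; the pictures are not rectified), "world_from_camera" (4x4, takes a point from camera to world coordinates). Camera axes: x right, y up, looking along -z (the intrinsics and any distortion apply to the point x, -y, -z); pixel columns grow to the right and rows downward; lengths in mm; the calibration is good to about 2 mm. A picture is of the moment at which its call begins. camera_model takes no time and is no camera call.
- workorder.sign_off(): hands the job in, once; it reports no verdict.
The state is a dict: "t": time; "qpos": joint angles; "qd": joint speeds; "tau": joint torques, N m; "ee_pos": TCP position; "eef_rot": TCP orientation; "ft_force": force on the tool from outside, world axes, zero at the start; "wrist_torque": the same for the moment, N m; "finger_gap": finger opening in mm.
Only numpy, scipy, OpenCV 4.12 (cv2) and the standard library are available. Lean on these libraries where they do the work, as an engineer would, in place of code of your own. Each camera call takes 0.05 s, during which the arm holds its last target.

### The job

Pick up the wooden tongs, reach their jaws in through the open front of the toy space hangar, close them on the yellow sun peg's stem and draw it out of the front with the tongs. Finish still holding the tongs closed on the sun, keeping it still and upright over the middle of the twist socket base, with the peg's foot at least 8 cm above the tabletop and touching nothing but the tongs. Never touch the sun with the gripper, and leave the rocket, moon, planet ring and beaker where they stand.

Things in the scene. Friction and masses are not known exactly. Their poses are not given: they have to be found in the camera images.
- tongs: Wooden toddler tongs, 287 mm long, 90 g, lying flat: a back block and two sprung arms. Origin: between the arms, on the underside, level with the teal grip marks; x points to the jaws, z up. Hinges and back block's centre are 100 mm behind (-x). Arms at the marks: 60 mm over the outsides at rest; spring pushes out with about 5 N, 8 N when closed on the sun. Let go, they spring open.
- tong_left: The tongs' arm on +y, 8 mm thick, 24 mm tall. Origin: at its hinge, on the underside; x along the arm to the jaw, z up. Both arms close evenly, one cannot move alone; squeeze them at the teal marks, 100 mm ahead of the hinges.
- tong_right: The tongs' arm on -y, mirror image of the other, 8 mm thick, 24 mm tall. Origin: at its hinge, on the underside; x along the arm to the jaw, z up.
- tongs_jaw (a point): Best holding place between the red jaws: 135 mm ahead of the tongs' origin, 12 mm above their underside. The jaws run from 24 mm behind to 20 mm ahead of it. Gap between them 63 mm at rest; each mm squeezed off the outside width at the grip marks takes 2.35 mm off it. At 46 mm outside width the arms are parallel and the gap is 30 mm: they hold the sun's stem.
- sun: Yellow wooden sun peg, upright, 25 to 50 g. Round stem 30 mm in diameter and 36 mm tall; on it a head 12 mm thick with eight stubby rays, 58 mm across; 48 mm tall in all. Origin: centre of the stem's foot; z up. It stands inside the hangar, within 10 mm of its middle along each side.
- hangar: Toy hangar fixed to the table: navy side walls, roof of two white 28 mm slats 44 mm apart. 100 mm deep (x), 124 mm wide inside, 148 mm outside, flanges at the foot to 180 mm; roof underside 68 mm, top 80 mm above the table. Open front faces its -x; at the back, 42 to 50 mm from the middle, a sill 12 mm high. Origin: centre of its footprint on the table; x runs from front to back, z up.
- socket: Twist socket base fixed to the table: dark wooden block 110 x 110 x 30 mm with a round hole 33 mm wide in the middle, ringed by orange ribs up to 42 mm above the table. Origin: centre of its underside.
- socket_mouth (a point): Middle of the socket's mouth, 42 mm above the table.
- rocket: Bystander, to be left alone: teal beech rocket, 115 mm tall, about 70 mm over its four orange fins, standing. Origin: centre of its underside.
- moon: Bystander, to be left alone: silver disc, 60 mm diameter, 16 mm thick, lying flat. Origin: centre of its underside.
- ring: Bystander, to be left alone: navy lacquered planet ring, 72 mm outside, 44 mm inside, 14 mm thick, lying flat. Origin: centre of its underside.
- cup: Bystander, to be left alone: red plastic beaker, 68 mm across, 60 mm tall, standing. Origin: centre of its underside.
There are look-alikes about, which are no part of the job. What is shaped like the hangar but green is not meant. Several things look just like the socket: the one meant starts nearest to the robot's base.

How it is judged:
By the outcome, as a careful person would: the job done as asked, in the order asked, and still so for the second after the job is handed in, while the arm keeps its last pose, push and grip.
It also fails if it takes over 54 s, if anything falls off the work surface, if the arm or the gripper's body presses on something with over 40 N, if the wrist force passes 120 N, or if a joint passes its speed limit or range.

## Working session

There is one attempt and no reset: what is moved stays moved. The work goes in short steps, Python scripts to look and compute and a tool call to move; the robot and the scene stay as the last step left them, time stands still between calls to the robot, and variables do not carry over. Pictures are saved under pics/ and viewed, and the job is handed in when it is done.

Besides the shell and the picture viewer there is one more tool, called by a JSON object that holds its "method" and its "body". apply_moves: Moves the arm, as the interface text tells. Its arguments: {"type":"object","properties":{"plan":{"type":"array"},"fingers":{"type":"number"},"grip_force":{"type":"number"}},"required":["plan"]}

```bash
mkdir -p pics; ls; python3 - <<'E'
from rig import readout, viewer, ctrl
import cv2
print(readout.state()); print(ctrl.grip_depth)
for n in("side","top"):
    print(n,viewer.camera_model(n))
    cv2.imwrite(f"pics/{n}0.png",viewer.camera(n)[:,:,::-1])
E
```

```text
pics
{'t': 0.0, 'qpos': array([ 1.1095143 ,  0.42672475,  0.0738486 ,  1.60660062, -0.03405456,
        1.11080916, -0.0671053 ]), 'qd': array([ 0.00140871,  0.00042794, -0.00052042, -0.0006215 , -0.00172851,
        0.00057383,  0.00195236]), 'tau': array([-2.60486653e-03, -9.49836659e+01,  3.75976011e+00, -4.63523769e+01,
        1.92100927e-02,  1.04642657e-02,  2.90192634e-05]), 'ee_pos': array([ 206.89597069, -642.08321524,  230.61820423]), 'eef_rot': array([-0.69841593, -0.11021905,  0.69864959, -0.10934211]), 'ft_force': array([0.24384337, 0.06314659, 0.07945452]), 'wrist_torque': array([0.01525597, 0.06545031, 0.01809989]), 'finger_gap': 85.19524626953181}
18.700000000000003
side {'vfov': 45.04469399643605, 'cx': 277.4121898466316, 'cy': 210.71978379115293, 'distortion': array([0.04103166, 0.        , 0.        , 0.        , 0.        ]), 'world_from_camera': array([[ 9.90613620e-01,  8.95999950e-02, -1.03230311e-01,
         3.69466320e+02],
       [-1.36641931e-01,  6.28695505e-01, -7.65552705e-01,
        -1.05978972e+03],
       [-3.69308575e-03,  7.72472526e-01,  6.35037446e-01,
         9.18642069e+02],
       [ 0.00000000e+00,  0.00000000e+00,  0.00000000e+00,
         1.00000000e+00]])}
top {'vfov': 50.945739217896175, 'cx': 282.745160467302, 'cy': 213.55364207532782, 'distortion': array([-0.01466804,  0.        ,  0.        ,  0.        ,  0.        ]), 'world_from_camera': array([[-1.02360050e-02,  9.99385195e-01, -3.35329102e-02,
         4.33180122e+02],
       [-9.99901291e-01, -9.90699867e-03,  9.96295213e-03,
         1.19401024e+01],
       [ 9.62461636e-03,  3.36315811e-02,  9.99387954e-01,
         1.34574906e+03],
       [ 0.00000000e+00,  0.00000000e+00,  0.00000000e+00,
         1.00000000e+00]])}
```

View pics/top0.png

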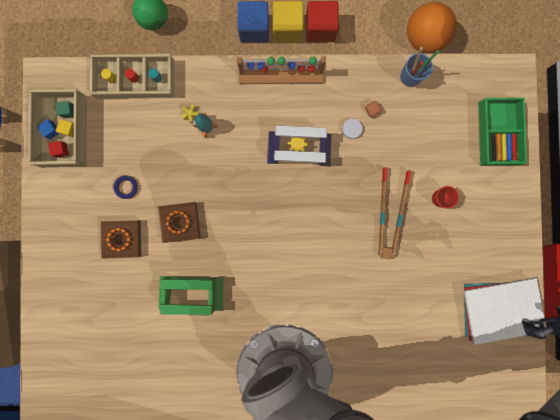

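View pics/side0.png

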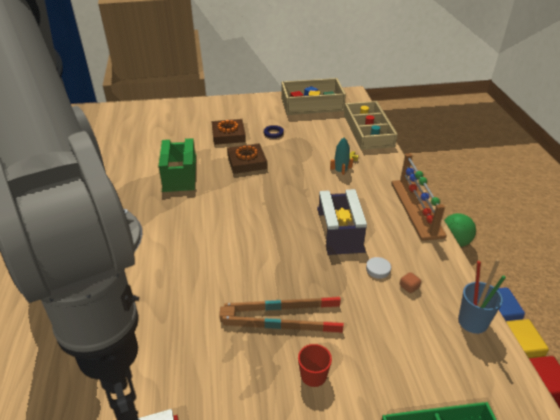

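```bash
cat > h.py <<'E'
import numpy as np, cv2
from rig import readout, viewer, ctrl
from scipy.spatial.transform import Rotation as R
def K(n):
    m=viewer.camera_model(n); f=210/np.tan(np.radians(m['vfov']/2))
    return m,np.array([[f,0,m['cx']],[0,f,m['cy']],[0,0,1]])
def ray(n,uv):
    m,k=K(n); p=cv2.undistortPoints(np.array([[uv]],float),k,m['distortion'])[0,0]
    T=m['world_from_camera']; d=T[:3,:3]@np.array([p[0],-p[1],-1]); return T[:3,3],d
def at(n,uv,z):
    o,d=ray(n,uv); return np.round(o+d*(z-o[2])/d[2],1)
def proj(n,P):
    m,k=K(n); T=m['world_from_camera']; c=(np.atleast_2d(P)-T[:3,3])@T[:3,:3]; c=c*[1,-1,-1]
    return cv2.projectPoints(c.reshape(-1,1,3),np.zeros(3),np.zeros(3),k,m['distortion'])[0][:,0]
def crop(img,x0,y0,x1,y1,s,name):
    c=cv2.resize(img[y0:y1,x0:x1],None,fx=s,fy=s,interpolation=cv2.INTER_CUBIC); cv2.imwrite(name,c)
E
python3 - <<'E'
from h import *
t=cv2.imread('pics/top0.png');s=cv2.imread('pics/side0.png')
crop(t,360,150,480,270,5,'pics/c_tongs.png')
crop(t,250,110,350,180,7,'pics/c_hang.png')
crop(t,90,190,210,270,6,'pics/c_sock.png')
crop(s,300,170,400,260,6,'pics/c_hangs.png')
E
```

```text
(no output)
```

View pics/c_tongs.png

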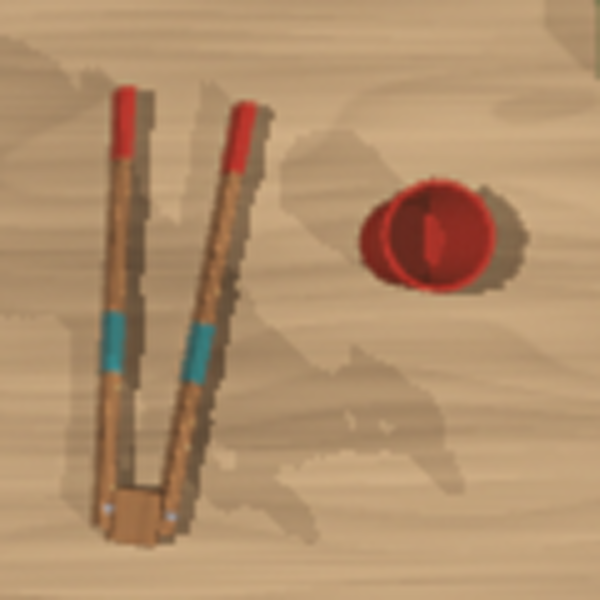

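View pics/c_hang.png

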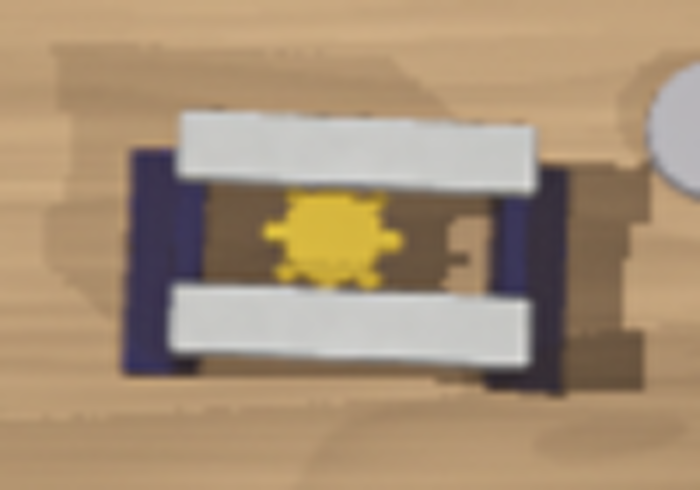

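View pics/c_sock.png

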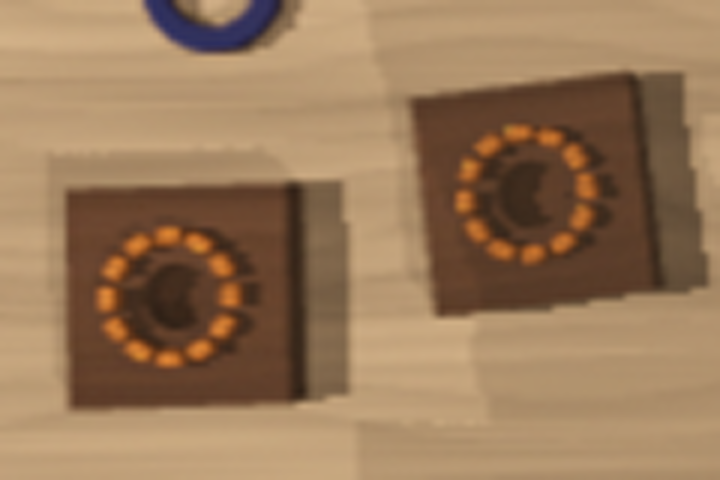

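View pics/c_hangs.png

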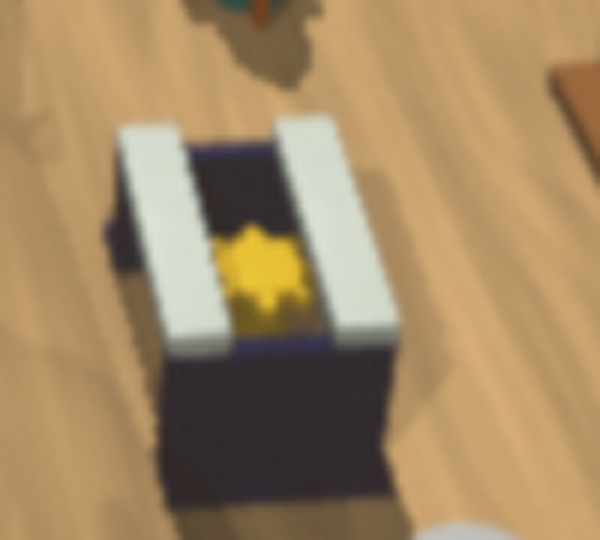

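```bash
python3 - <<'E'
from h import *
c=lambda p,o,s:(o[0]+(p[0]+.5)/s-.5,o[1]+(p[1]+.5)/s-.5)
print('slats z80')
H=[(178,110),(536,127),(535,193),(178,180),(170,283),(531,300),(528,367),(168,352)]
P=np.array([at('top',c(p,(250,110),7),80) for p in H]);print(P);print(P.mean(0), np.degrees(np.arctan2(*(P[1]-P[0])[[0,1]])))
print('footprint flange z~0?',[at('top',c(p,(250,110),7),6) for p in [(123,372),(565,392),(130,150),(568,168)]])
print('sun top z48',at('top',c((332,238),(250,110),7),48),'rays',[at('top',c(p,(250,110),7),48) for p in[(264,231),(403,240)]])
print('side sun',at('side',c((262,272),(300,170),6),48))
print('sockets z42')
for p in [(526,194),(169,296)]:
    q=at('top',c(p,(90,190),6),42);print(q,np.hypot(*q[:2]))
print('corners z30 right',[at('top',c(p,(90,190),6),30) for p in[(412,98),(632,74),(657,288),(437,315)]])
print('tongs z24')
for n,p in dict(tealL=(115,342),tealR=(200,354),tipL=(125,87),tipR=(247,103),back=(137,517),hL=(108,509),hR=(172,517),jbL=(121,158),jbR=(236,172)).items():print(n,at('top',c(p,(360,150),5),24))
for n,p in dict(moon=(352,128),cup=(446,197),rocket=(205,123),ring=(126,187)).items(): print(n,at('top',p,15))
print('base?',at('top',(284,372),0))
E
```

```text
slats z80
[[ 731.4   19.1   80. ]
 [ 723.2 -128.9   80. ]
 [ 695.7 -128.1   80. ]
 [ 702.3   19.4   80. ]
 [ 659.5   23.1   80. ]
 [ 651.2 -125.9   80. ]
 [ 623.4 -124.2   80. ]
 [ 630.9   24.2   80. ]]
[677.2    -52.6625  80.    ] -176.82874645061483
footprint flange z~0? [array([633.9,  44.6,   6. ]), array([ 623.4, -148.2,    6. ]), array([731.4,  40.7,   6. ]), array([ 722., -151.,    6.])]
sun top z48 [683.8 -45.4  48. ] rays [array([687. , -16.6,  48. ]), array([682.7, -75.4,  48. ])]
side sun [683.  -52.6  48. ]
sockets z42
[455.3 310.7  42. ] 551.2101051323352
[406.9 486.3  42. ] 634.0783074668301
corners z30 right [array([503.8, 370.1,  30. ]), array([514.7, 260.7,  30. ]), array([408.2, 248.7,  30. ]), array([395.9, 357.8,  30. ])]
tongs z24
tealL [ 461.2 -301.5   24. ]
tealR [ 453.4 -352.7   24. ]
tipL [ 615.2 -310.3   24. ]
tipR [ 604.9 -384.2   24. ]
back [ 356.  -312.9   24. ]
hL [ 361.  -295.5   24. ]
hR [ 355.8 -334.    24. ]
jbL [ 572.2 -307.1   24. ]
jbR [ 563.1 -376.7   24. ]
moon [ 736.6 -215.1   15. ]
cup [ 523.3 -498.4   15. ]
rocket [755.6 232.2  15. ]
ring [562.8 471.6  15. ]
base? [-1.1 -0.4  0. ]
```

```bash
cat >> h.py <<'E'
def cur():
    s=readout.state(); return s,np.array(s['ee_pos']),R.from_quat(s['eef_rot'])
def go(p,yaw,base=None,flip=None):
    """print shift(cm)/rotvec from measured pose to TCP p with tool down and tool y at world angle yaw+90 deg (or flipped)"""
    s,e,r=cur() if base is None else (None,)+base
    out=[]
    for sg in (1,-1):
        a=np.radians(yaw); y=sg*np.array([-np.sin(a),np.cos(a),0]); x=np.array([0,0,-1.]); z=np.cross(x,y)
        T=R.from_matrix(np.c_[x,y,z]); rv=(r.inv()*T).as_rotvec(); out.append((np.linalg.norm(rv),rv,T))
    n,rv,T=min(out,key=lambda q:q[0])
    d=r.inv().apply(np.array(p)-e)/10
    print('shift cm',np.round(d,2),'rot',np.round(rv,4),'deg',round(np.degrees(n),1),'dist mm',round(np.linalg.norm(d)*10)); return d,rv
E
python3 - <<'E'
from h import *
s,e,r=cur(); print(np.round(r.as_matrix(),3))
go([457.5,-327.3,120],-7.3)
# sun overlay
def circ(c,z,rad): a=np.linspace(0,2*np.pi,60); return np.c_[c[0]+rad*np.cos(a),c[1]+rad*np.sin(a),0*a+z]
for n,b in(('top',(250,110,350,180)),('side',(300,170,400,260))):
    im=cv2.imread(f'pics/{n}0.png'); S=7; c=cv2.resize(im[b[1]:b[3],b[0]:b[2]],None,fx=S,fy=S)
    hx=np.array([.9985,-.054]);hy=np.array([.054,.9985])
    def dr(P,col):
        q=proj(n,P); q=((q+.5-[b[0],b[1]])*S-.5).astype(int); cv2.polylines(c,[q.reshape(-1,1,2)],True,col,1)
    dr(circ((684.3,-46),48,29),(0,0,255)); dr(circ((684.3,-46),48,21),(0,0,255))
    for x0,x1 in((-50,-22),(22,50)):
        dr(np.array([[*(np.array([677.2,-52.7])+hx*u+hy*v),80] for u,v in((x0,-74),(x1,-74),(x1,74),(x0,74))]),(0,255,0))
    cv2.imwrite(f'pics/ov_{n}.png',c)
E
```

```text
[[-0.     0.307 -0.952]
 [ 0.001 -0.952 -0.307]
 [-1.    -0.001  0.   ]]
shift cm [ 11.09 -22.27 -33.51] rot [4.391e-01 4.000e-04 1.200e-03] deg 25.2 dist mm 417
```

View pics/ov_top.png

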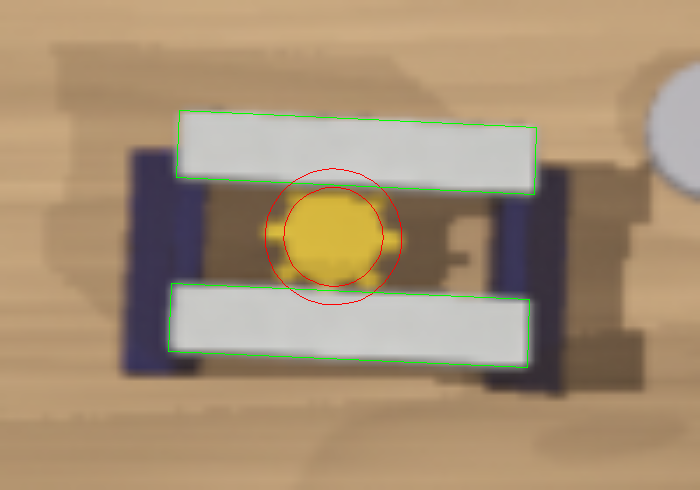

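View pics/ov_side.png

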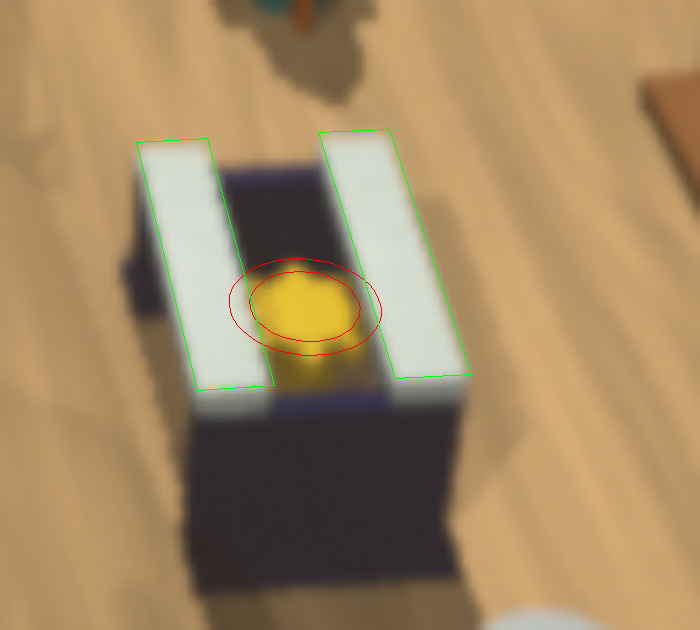

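{"method": "apply_moves", "body": {"plan": [2,-5,-7.5,0.1,0,0,4,-10,-15,0.2,0,0,6,-15,-22.5,0.3,0,0,8,-19,-28.5,0.4,0,0,9.6,-22.3,-33.5,0.439,0,0], "fingers": 1, "grip_force": 30}}

```text
t: 0.72
ee_pos: [397.3, -402.4, 159.8]
eef_rot: [0.706, -0.046, -0.706, -0.046]
ft_force: [0.8, -1.7, 0.4]
finger_gap: 85.2
```

{"method": "apply_moves", "body": {"plan": [0,0,0,0,0,0]}}

```text
t: 0.85
ee_pos: [399.2, -399.5, 159.0]
eef_rot: [-0.705, 0.042, 0.706, 0.043]
ft_force: [-0.9, -0.3, 0.8]
finger_gap: 85.2
```

```bash
python3 - <<'E'
from h import *
s,e,r=cur(); print(e,s['t'],s['ft_force'],s['qpos'])
go([457.5,-327.3,60],-7.3)
go([457.5,-327.3,4],-7.3)
cv2.imwrite("pics/top1.png",viewer.camera('top')[:,:,::-1])
E
```

```text
[ 399.18919265 -399.47354174  159.0296519 ] 0.85 [-0.92440829 -0.27321821  0.77765828] [ 0.64028975  0.32701783  0.03941394  1.92573888 -0.01840895  0.8914964
 -1.00191874]
shift cm [ 9.92 -7.84 -4.93] rot [0.0071 0.0011 0.0026] deg 0.4 dist mm 136
shift cm [15.52 -7.82 -4.94] rot [0.0071 0.0011 0.0026] deg 0.4 dist mm 181
```

{"method": "apply_moves", "body": {"plan": [3,-4,-2.5,0.007,0.001,0.003,6,-7.84,-4.94,0.007,0.001,0.003,8,-7.84,-4.94,0.007,0.001,0.003,8,-7.84,-4.94,0.007,0.001,0.003,8,-7.84,-4.94,0.007,0.001,0.003]}}

```text
t: 1.52
ee_pos: [454.8, -334.2, 81.1]
eef_rot: [0.706, -0.049, -0.705, -0.047]
ft_force: [-0.7, -0.7, -0.1]
finger_gap: 85.2
```

```bash
python3 - <<'E'
from h import *
s,e,r=cur(); print(e,s['t'],s['ft_force'],s['qpos'])
go([457.5,-327.3,4],-7.3)
a=viewer.camera('top')[:,:,::-1];b=viewer.camera('side')[:,:,::-1]
crop(a,340,130,480,270,4,'pics/t2.png');crop(b,160,200,400,400,3,'pics/s2.png')
E
```

```text
[ 454.82831938 -334.19689385   81.11761724] 1.525 [-0.72736546 -0.72282316 -0.08604783] [ 5.11015495e-01  4.28587530e-01  8.49464036e-03  1.98309935e+00
 -1.02774772e-03  7.27128906e-01 -1.18749855e+00]
shift cm [ 7.71 -0.75 -0.16] rot [-0.0088 -0.0015 -0.0037] deg 0.6 dist mm 77
```

View pics/t2.png

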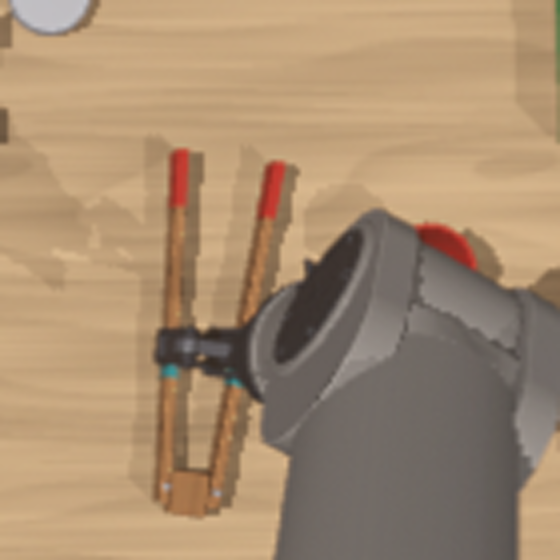

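View pics/s2.png

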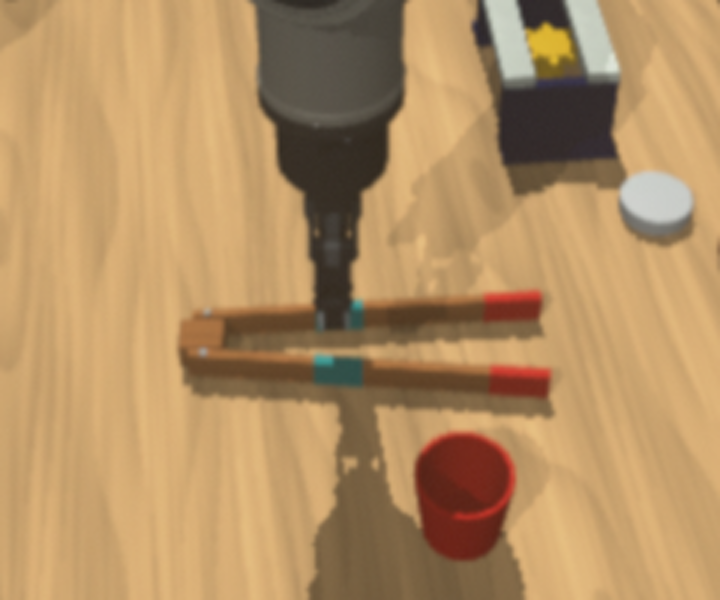

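{"method": "apply_moves", "body": {"plan": [1.5,-0.4,-0.1,0,0,0,3,-0.7,-0.2,0,0,0,3.5,-0.7,-0.2,0,0,0,3.5,-0.7,-0.2,0,0,0]}}

```text
t: 2.12
ee_pos: [457.9, -325.9, 44.6]
eef_rot: [-0.705, 0.048, 0.706, 0.047]
ft_force: [-0.2, 0.5, 0.0]
finger_gap: 85.3
```

```bash
python3 - <<'E'
from h import *
s,e,r=cur(); print(e,s['t'],s['ft_force'],s['qd'])
go([457.5,-327.3,4],-7.3)
a=viewer.camera('top');b=viewer.camera('side')[:,:,::-1]
s,e,r=cur(); print(e,s['t'])
crop(b,200,240,360,360,5,'pics/s3.png')
E
```

```text
[ 457.91524213 -325.92005417   44.60386853] 2.125 [-0.23604551  0.53671712  0.04768637] [ 0.0008853  -0.01619778  0.00089129 -0.01042972 -0.00163582  0.00656191
  0.0001241 ]
shift cm [4.06 0.13 0.02] rot [-0.0068  0.0001 -0.0025] deg 0.4 dist mm 41
[ 458.30321853 -326.24187653   45.35139291] 2.225
```

View pics/s3.png

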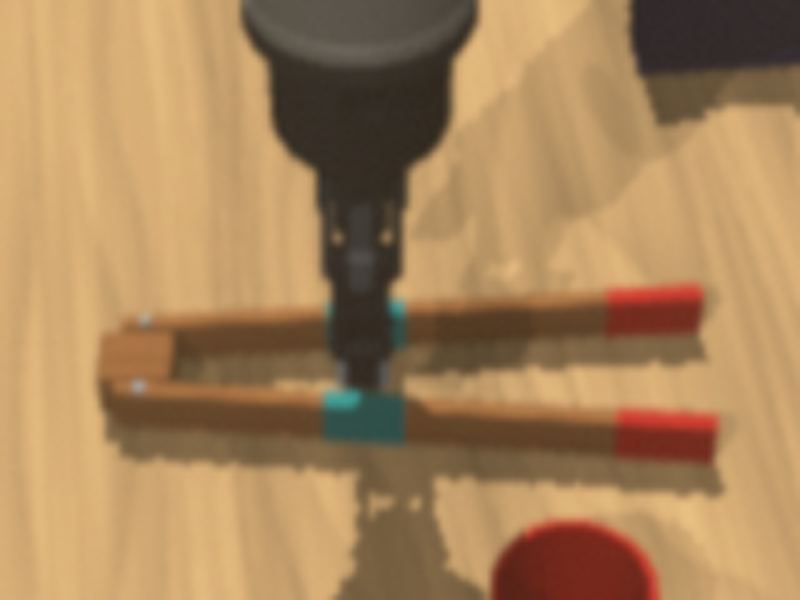

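{"method": "apply_moves", "body": {"plan": [1.5,0.05,0,0,0,0,3,0.1,0,0,0,0,4,0.1,0,0,0,0,4,0.1,0,0,0,0,4,0.1,0,0,0,0]}}

```text
t: 2.85
ee_pos: [458.2, -327.3, 5.4]
eef_rot: [0.706, -0.049, -0.705, -0.046]
ft_force: [0.5, 0.2, -0.3]
finger_gap: 85.6
```

```bash
python3 - <<'E'
from h import *
s,e,r=cur(); print(e,s['t'],s['ft_force'])
go([457.5,-327.3,4],-7.3)
b=viewer.camera('side')[:,:,::-1]
crop(b,200,240,360,360,5,'pics/s4.png')
E
```

```text
[ 458.2079503  -327.29901055    5.38006481] 2.85 [ 0.48126139  0.23599542 -0.34950218]
shift cm [0.14 0.01 0.07] rot [-0.0069 -0.001  -0.003 ] deg 0.4 dist mm 2
```

View pics/s4.png

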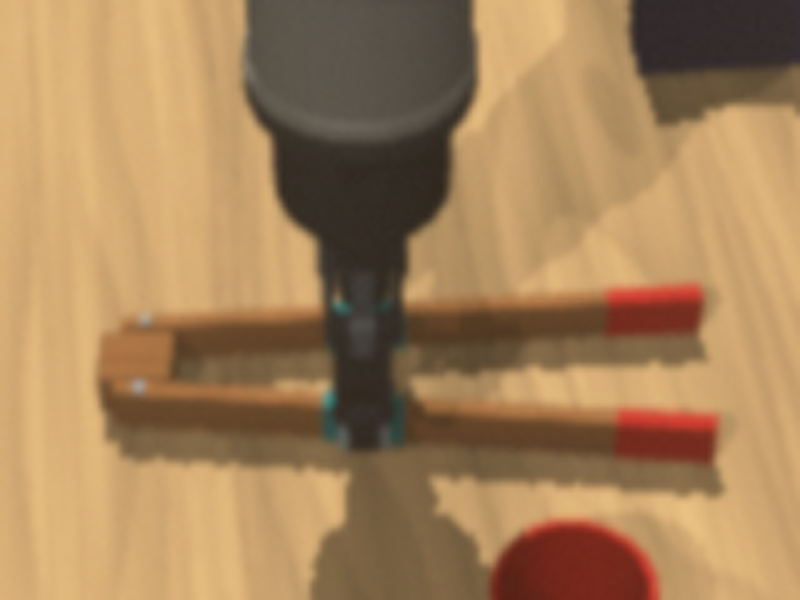

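Fingers straddle the arms at the teal marks. Closing partly to about 53 mm.

{"method": "apply_moves", "body": {"plan": [0,0,0,0,0,0,0,0,0,0,0,0,0,0,0,0,0,0,0,0,0,0,0,0], "fingers": 0.62, "grip_force": 40}}

```text
t: 3.4
ee_pos: [458.7, -327.7, 6.1]
eef_rot: [0.706, -0.049, -0.705, -0.046]
ft_force: [-1.8, 1.0, 8.8]
finger_gap: 53.3
```

```bash
python3 - <<'E'
from h import *
s,e,r=cur(); print(e,s['t'],s['ft_force'],s['finger_gap'])
b=viewer.camera('side')[:,:,::-1]
crop(b,200,240,360,360,5,'pics/s5.png')
E
```

```text
[ 458.66674115 -327.67776972    6.13361698] 3.4 [-1.80231811  0.96538604  8.78455543] 53.27774649546476
```

View pics/s5.png

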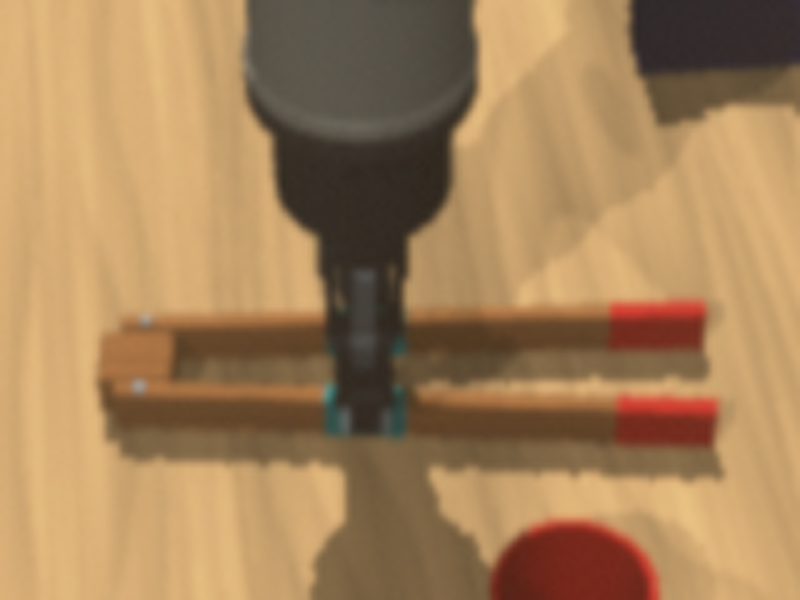

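{"method": "apply_moves", "body": {"plan": [-0.7,0,0,0,0,0,-1.5,0,0,0,0,0,-2.2,0,0,0,0,0,-3,0,0,0,0,0,-3,0,0,0,0,0]}}

```text
t: 4.08
ee_pos: [458.5, -327.4, 36.0]
eef_rot: [0.706, -0.049, -0.705, -0.046]
ft_force: [0.0, 0.0, -0.4]
finger_gap: 53.3
```

```bash
python3 - <<'E'
from h import *
s,e,r=cur(); print(e,s['t'],s['ft_force'],s['wrist_torque'],s['finger_gap'])
a=viewer.camera('top')[:,:,::-1];b=viewer.camera('side')[:,:,::-1]
crop(b,200,240,360,360,5,'pics/s6.png')
crop(a,340,130,480,270,4,'pics/t6.png')
cv2.imwrite('pics/s6full.png',b)
E
```

```text
[ 458.4530657  -327.39818113   36.04234405] 4.075 [ 0.02049107  0.02079626 -0.40522438] [-0.00546123 -0.04178989  0.07878542] 53.33718148512971
```

View pics/s6.png

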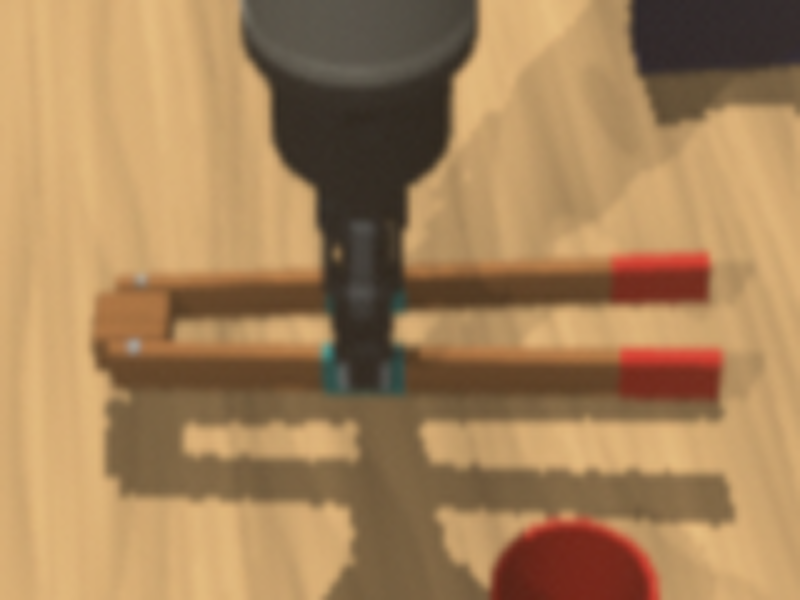

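View pics/t6.png

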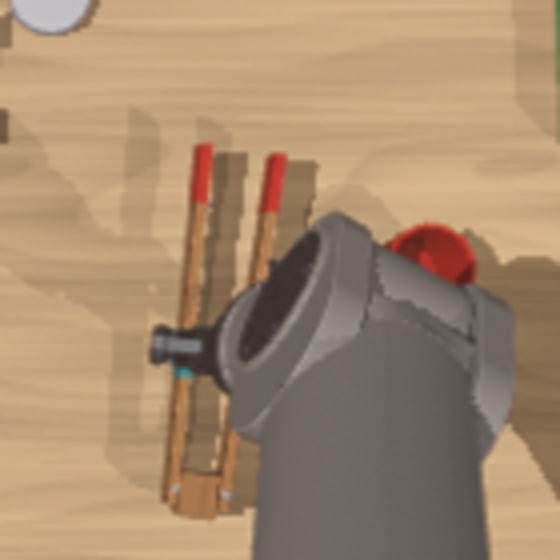

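```bash
python3 - <<'E'
from h import *
c=lambda p,o,s:(o[0]+(p[0]+.5)/s-.5,o[1]+(p[1]+.5)/s-.5)
P=[at('top',c(p,(340,130),4),54) for p in[(203,145),(278,155),(176,489),(225,495)]]
print(P,(P[0]+P[1])/2,(P[2]+P[3])/2, np.degrees(np.arctan2(*((P[0]+P[1])-(P[2]+P[3]))[[1,0]])))
s,e,r=cur();print(e,np.degrees(np.arctan2(-r.as_matrix()[0,1],r.as_matrix()[1,1])))
go([450,-33,38],-3.1)
E
```

```text
[array([ 614.2, -320.2,   54. ]), array([ 606.4, -375.7,   54. ]), array([ 361.1, -295.6,   54. ]), array([ 356.3, -331.6,   54. ])] [ 610.3  -347.95   54.  ] [ 358.7 -313.6   54. ] -7.7743117996737325
[ 458.10699502 -327.12383475   35.32295283] 172.30537473441046
shift cm [ -0.36 -29.04   4.74] rot [-0.0802 -0.001  -0.003 ] deg 4.6 dist mm 294
```

{"method": "apply_moves", "body": {"plan": [0,-2,0.3,-0.005,0,0,-0.1,-5,0.8,-0.015,0,0,-0.1,-8.5,1.4,-0.025,0,0,-0.2,-12,2,-0.035,0,0,-0.2,-15,2.4,-0.042,0,-0.001]}}

```text
t: 4.8
ee_pos: [453.9, -172.9, 36.6]
eef_rot: [0.706, -0.033, -0.706, -0.031]
ft_force: [1.0, -0.1, -0.3]
finger_gap: 52.9
```

{"method": "apply_moves", "body": {"plan": [0,-3.5,0.6,-0.01,0,0,-0.1,-7,1.2,-0.02,0,0,-0.1,-10.5,1.7,-0.028,0,0,-0.2,-13,2.1,-0.034,0,0,-0.2,-14,2.3,-0.038,-0.001,-0.002]}}

```text
t: 5.42
ee_pos: [443.8, -31.7, 38.4]
eef_rot: [-0.707, 0.018, 0.707, 0.018]
ft_force: [0.8, -0.0, -1.2]
finger_gap: 53.0
```

{"method": "apply_moves", "body": {"plan": [0,0,0,0,0,0]}}

```text
t: 5.55
ee_pos: [444.1, -33.2, 38.4]
eef_rot: [-0.707, 0.019, 0.707, 0.019]
ft_force: [-0.7, -0.9, -1.3]
finger_gap: 53.0
```

```bash
python3 - <<'E'
from h import *
s,e,r=cur();print(e,s['t'],s['finger_gap'],np.degrees(np.arctan2(-r.as_matrix()[0,1],r.as_matrix()[1,1])))
go([457,-33.3,14],-3.1)
a=viewer.camera('top')[:,:,::-1];b=viewer.camera('side')[:,:,::-1]
cv2.imwrite('pics/t7f.png',a)
crop(b,160,140,400,320,3.3,'pics/s7.png')
crop(a,230,110,350,260,4,'pics/t7.png')
E
```

```text
[444.13328582 -33.24114802  38.41987714] 5.55 53.03360766640205 176.96779298421265
shift cm [ 2.44 -0.06 -1.29] rot [0.0012 0.0004 0.0001] deg 0.1 dist mm 28
```

View pics/t7.png

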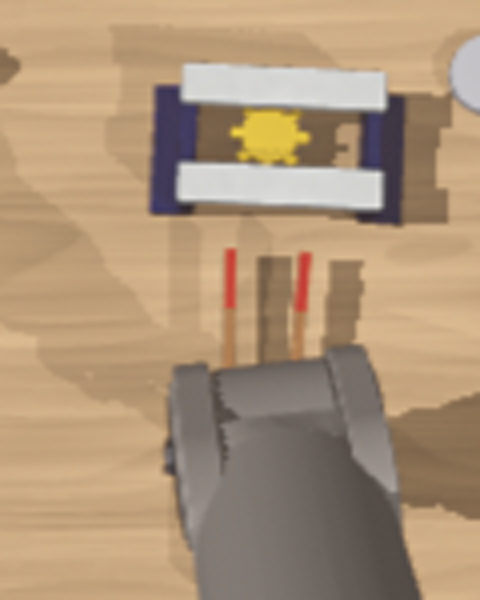

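View pics/s7.png

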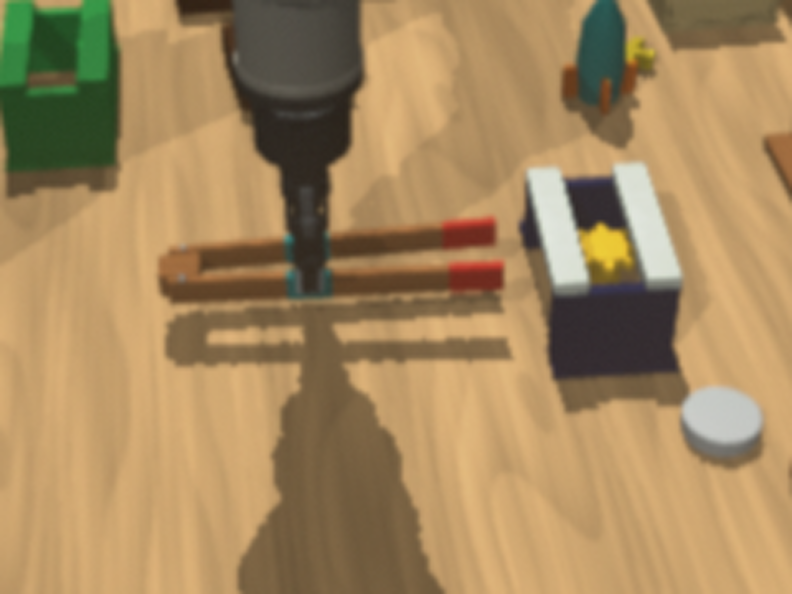

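```bash
python3 - <<'E'
from h import *
c=lambda p,o,s:(o[0]+(p[0]+.5)/s-.5,o[1]+(p[1]+.5)/s-.5)
def tri(a,b):
    o1,d1=ray('top',a);o2,d2=ray('side',b)
    A=np.c_[d1,-d2];t=np.linalg.lstsq(A,o2-o1,rcond=None)[0];p,q=o1+d1*t[0],o2+d2*t[1];return np.round((p+q)/2,1),round(np.linalg.norm(p-q),1)
print(tri(c((304,253),(230,110),4),c((500,263),(160,140),3.3)))
print(tri(c((231,249),(230,110),4),c((494,220),(160,140),3.3)))
# where should tip top be if level: underside 32 -> top 56
for y in(-20,-60):print(proj('side',[598,y,56]))
go([457,-33.3,13],-3.1)
E
```

```text
(array([593.8, -69.1,  57.3]), np.float64(2.9))
(array([598. , -15.7,  57.8]), np.float64(1.1))
[[309.8218809  207.82297079]]
[[312.6365099  217.28537421]]
shift cm [ 2.54 -0.18 -1.27] rot [-0.0009  0.0003 -0.0003] deg 0.1 dist mm 28
```

{"method": "apply_moves", "body": {"plan": [0.8,0,-0.3,0,0,0,1.6,-0.1,-0.7,0,0,0,2.2,-0.1,-1.2,0,0,0,2.6,-0.1,-1.2,0,0,0,2.6,-0.1,-1.2,0,0,0]}}

```text
t: 6.28
ee_pos: [456.1, -33.4, 12.1]
eef_rot: [-0.706, 0.019, 0.707, 0.019]
ft_force: [0.1, 0.4, -0.7]
finger_gap: 53.5
```

```bash
python3 - <<'E'
from h import *
s,e,r=cur();print(e,s['t'],s['finger_gap'],s['ft_force'])
go([551,-38.3,12],-3.1)
a=viewer.camera('top')[:,:,::-1];b=viewer.camera('side')[:,:,::-1]
crop(b,200,140,400,290,4,'pics/s8.png')
crop(a,230,110,350,220,5,'pics/t8.png')
s,e,r=cur();print(e)
E
```

```text
[456.096985   -33.42687507  12.1192993 ] 6.275 53.4731717801817 [ 0.12911252  0.35605947 -0.73820997]
shift cm [ 0.   -0.03 -9.5 ] rot [-0.0002  0.001  -0.0001] deg 0.1 dist mm 95
[456.3195213  -33.38164989  12.54911817]
```

View pics/t8.png

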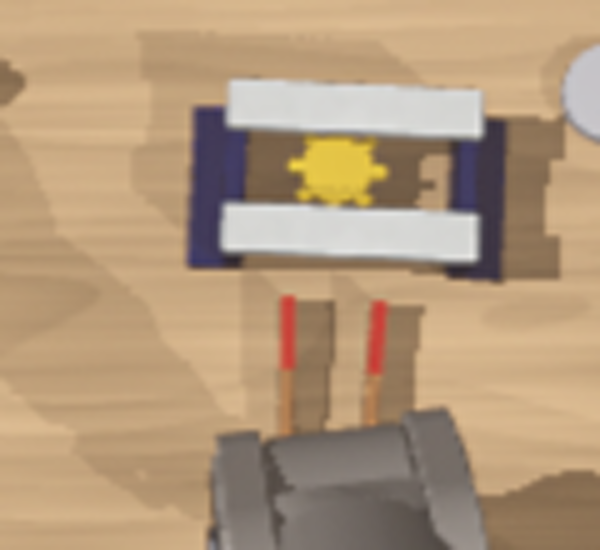

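View pics/s8.png

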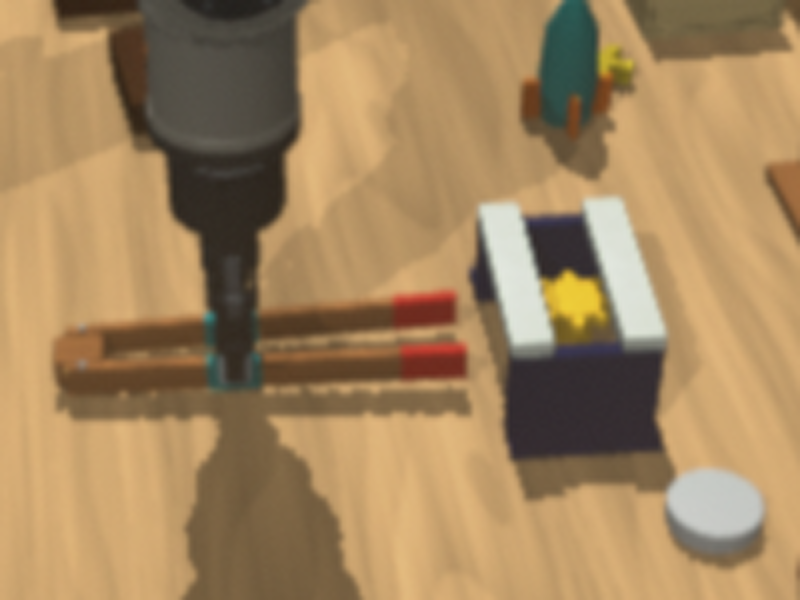

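```bash
python3 - <<'E'
from h import *
c=lambda p,o,s:(o[0]+(p[0]+.5)/s-.5,o[1]+(p[1]+.5)/s-.5)
L=at('top',c((288,297),(230,110),5),31);Rr=at('top',c((378,302),(230,110),5),31);m=(L+Rr)/2
print(L,Rr,m); S=at('top',c((338,171),(230,110),5),48);print(S)
h=np.array([.9985,-.054]);d=S[:2]-m[:2];print('along',d@h,'lat(+y)',d@np.array([.054,.9985]))
E
```

```text
[610.7 -15.9  31. ] [607.2 -69.8  31. ] [608.95 -42.85  31.  ]
[683.1 -46.   48. ]
along 74.20887499999999 lat(+y) 0.8588249999999995
```

{"method": "apply_moves", "body": {"plan": [0,0,-1,0,0,0,0,0,-2.5,0,0,0,0,-0.05,-4,0,0,0,0,-0.05,-5,0,0,0,0,-0.1,-5.5,0,0,0]}}

```text
t: 7.0
ee_pos: [512.0, -35.4, 12.4]
eef_rot: [-0.707, 0.019, 0.707, 0.019]
ft_force: [0.9, 0.0, -1.5]
finger_gap: 53.3
```

```bash
python3 - <<'E'
from h import *
s,e,r=cur();print(e,s['t'],s['finger_gap'],s['ft_force'])
go([551,-38.3,12],-3.1)
a=viewer.camera('top')[:,:,::-1]
crop(a,230,110,350,220,5,'pics/t9.png')
E
```

```text
[512.02900871 -35.39939035  12.38388534] 7.0 53.26224125256095 [ 0.93584017  0.00611962 -1.5142897 ]
shift cm [ 0.04  0.08 -3.91] rot [-0.0002  0.0002  0.    ] deg 0.0 dist mm 39
```

View pics/t9.png

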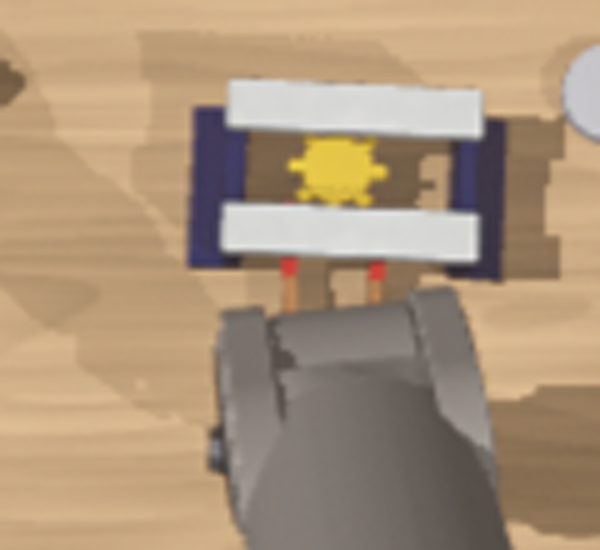

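{"method": "apply_moves", "body": {"plan": [0,0,-1,0,0,0,0,0,-2,0,0,0,0,0,-3,0,0,0,0,0,-3.85,0,0,0,0,0,-3.85,0,0,0]}}

```text
t: 7.68
ee_pos: [550.4, -37.5, 12.4]
eef_rot: [0.707, -0.019, -0.707, -0.019]
ft_force: [-0.4, -0.4, -1.0]
finger_gap: 53.0
```

```bash
python3 - <<'E'
from h import *
s,e,r=cur();print(e,s['t'],s['finger_gap'],s['ft_force'])
go([551,-38.3,12],-3.1)
a=viewer.camera('top')[:,:,::-1];b=viewer.camera('side')[:,:,::-1]
crop(a,250,110,350,190,7,'pics/t10.png')
crop(b,280,160,400,260,6,'pics/s10.png')
E
```

```text
[550.4061286  -37.4886172   12.43405654] 7.675 53.0375175507155 [-0.35367774 -0.4247364  -1.00473087]
shift cm [ 0.04  0.08 -0.06] rot [-0.0002 -0.0001  0.0001] deg 0.0 dist mm 1
```

View pics/t10.png

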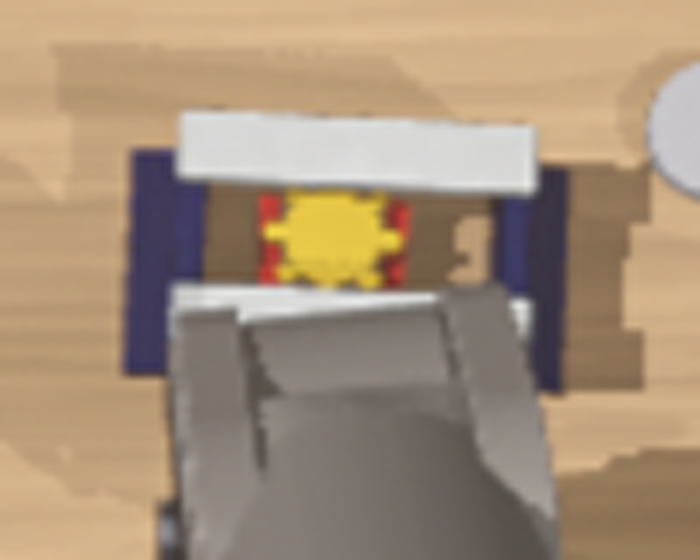

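View pics/s10.png

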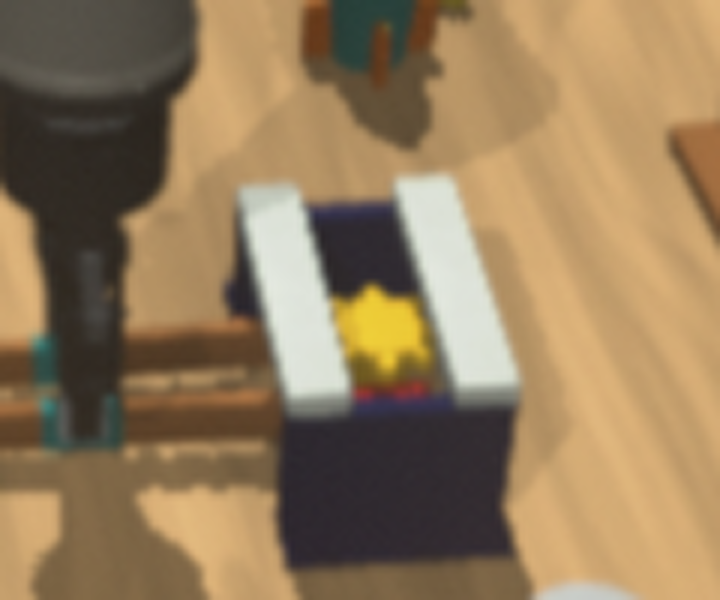

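{"method": "apply_moves", "body": {"plan": [0,0,0,0,0,0,0,0,0,0,0,0,0,0,0,0,0,0,0,0,0,0,0,0,0,0,0,0,0,0], "fingers": 0.45, "grip_force": 45}}

```text
t: 8.4
ee_pos: [549.8, -37.4, 12.5]
eef_rot: [-0.707, 0.019, 0.707, 0.019]
ft_force: [-0.4, -0.3, -1.5]
finger_gap: 44.5
```

```bash
python3 - <<'E'
from h import *
s,e,r=cur();print(e,s['t'],s['finger_gap'],s['ft_force'])
a=viewer.camera('top')[:,:,::-1];b=viewer.camera('side')[:,:,::-1]
crop(a,250,110,350,190,7,'pics/t11.png')
crop(b,280,160,400,260,6,'pics/s11.png')
E
```

```text
[549.8308726  -37.44949986  12.53130641] 8.4 44.51425482213512 [-0.35166417 -0.31327656 -1.48253666]
```

View pics/t11.png

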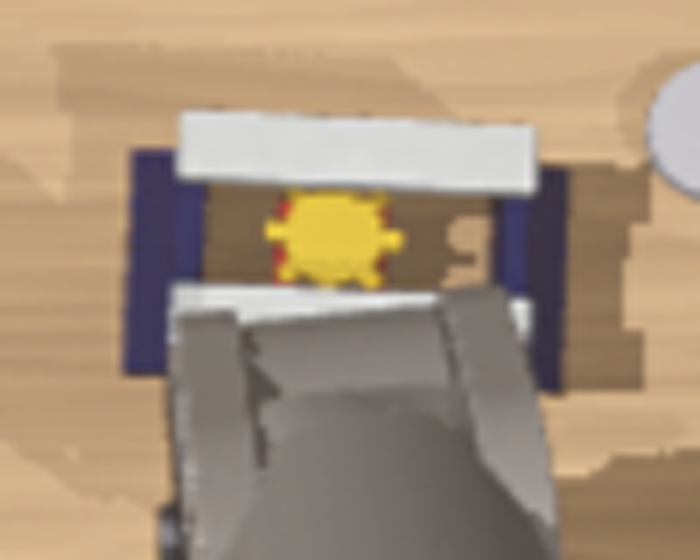

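{"method": "apply_moves", "body": {"plan": [0,0,0,0,0,0,0,0,0,0,0,0,0,0,0,0,0,0], "fingers": 0.3, "grip_force": 50}}

```text
t: 8.88
ee_pos: [549.8, -37.4, 12.5]
eef_rot: [-0.707, 0.019, 0.707, 0.019]
ft_force: [-0.4, 0.3, -1.4]
finger_gap: 44.4
```

{"method": "apply_moves", "body": {"plan": [-0.3,0,0,0,0,0,-0.6,0,0,0,0,0,-0.9,0,0,0,0,0,-0.9,0,0,0,0,0]}}

```text
t: 9.38
ee_pos: [550.1, -37.5, 21.9]
eef_rot: [0.707, -0.019, -0.707, -0.019]
ft_force: [0.7, 0.0, -0.9]
finger_gap: 44.5
```

```bash
python3 - <<'E'
from h import *
s,e,r=cur();print(e,s['t'],s['finger_gap'],s['ft_force'])
a=viewer.camera('top')[:,:,::-1];b=viewer.camera('side')[:,:,::-1]
crop(a,250,110,350,190,7,'pics/t12.png')
crop(b,280,160,400,260,6,'pics/s12.png')
E
```

```text
[550.05356521 -37.48525433  21.86666404] 9.375 44.54230117426163 [ 0.73238141  0.03587034 -0.87863822]
```

View pics/t12.png

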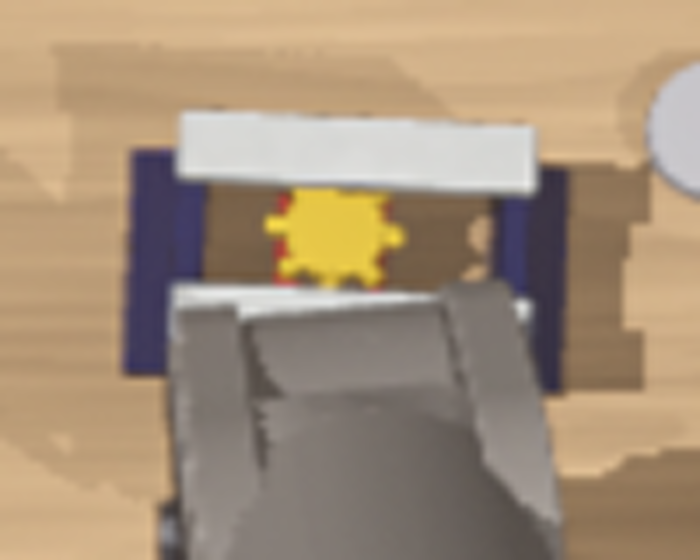

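View pics/s12.png

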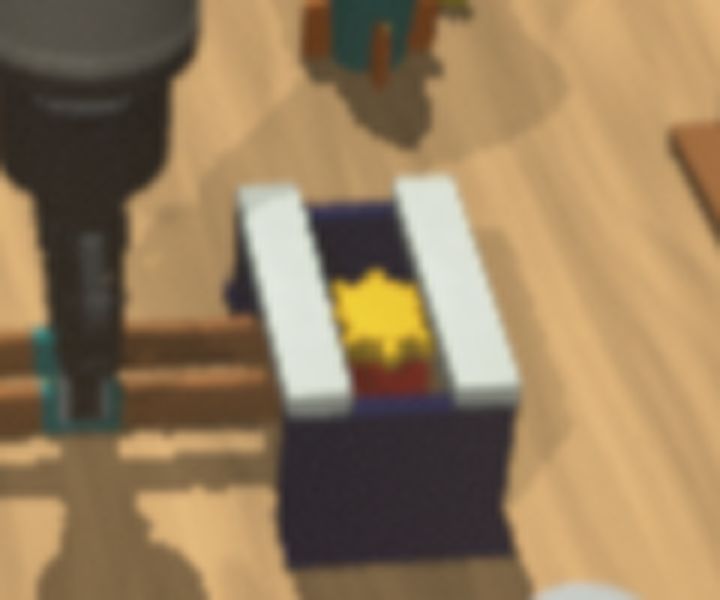

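{"method": "apply_moves", "body": {"plan": [0,0,0.8,0,0,0,0,0,2,0,0,0,0,0,3.2,0,0,0,0,0,4.4,0,0,0,0,0,5.2,0,0,0]}}

```text
t: 10.1
ee_pos: [497.0, -34.6, 21.6]
eef_rot: [-0.707, 0.019, 0.707, 0.019]
ft_force: [0.4, -0.2, 0.3]
finger_gap: 44.7
```

{"method": "apply_moves", "body": {"plan": [0,0,1.2,0,0,0,0,0,2.4,0,0,0,0,0,3.6,0,0,0,0,0,4.8,0,0,0,0,0,5.3,0,0,0]}}

```text
t: 10.72
ee_pos: [444.1, -31.8, 21.6]
eef_rot: [-0.707, 0.019, 0.707, 0.019]
ft_force: [-0.0, -0.6, -1.9]
finger_gap: 44.2
```

```bash
python3 - <<'E'
from h import *
s,e,r=cur();print(e,s['t'],s['finger_gap'],s['ft_force'])
a=viewer.camera('top')[:,:,::-1];b=viewer.camera('side')[:,:,::-1]
crop(a,230,110,350,210,6,'pics/t13.png')
crop(b,200,160,400,280,4,'pics/s13.png')
E
```

```text
[444.13578494 -31.77117411  21.57384122] 10.725 44.24656784522926 [-0.03268556 -0.64893214 -1.89435062]
```

View pics/t13.png

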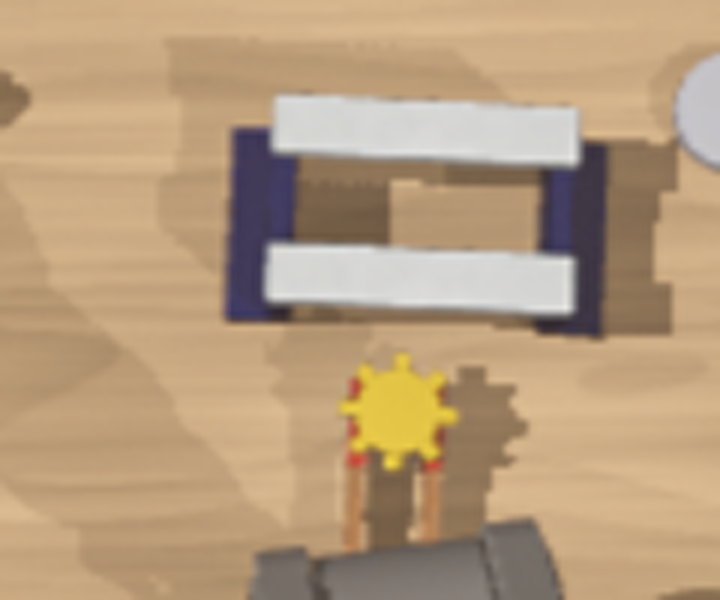

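View pics/s13.png

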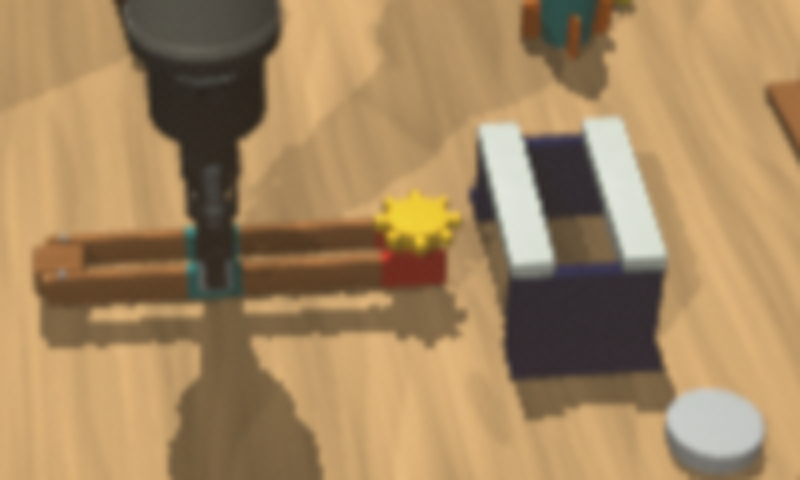

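{"method": "apply_moves", "body": {"plan": [-1.5,0,0,0,0,0,-4,0,0,0,0,0,-7,0,0,0,0,0,-9.5,0,0,0,0,0,-11,0,0,0,0,0]}}

```text
t: 11.45
ee_pos: [445.8, -31.8, 133.5]
eef_rot: [0.708, -0.019, -0.706, -0.019]
ft_force: [-0.4, -0.0, -1.2]
finger_gap: 44.4
```

```bash
python3 - <<'E'
from h import *
s,e,r=cur();print(e,s['t'],s['finger_gap'],s['ft_force'])
c=lambda p,o,s:(o[0]+(p[0]+.5)/s-.5,o[1]+(p[1]+.5)/s-.5)
print('sun before lift',at('top',c((399,411),(230,110),6),57))
for p,y in (([449,39,132],28),([453,110,132],59),([455,176,132],90)): go(p,y)
E
```

```text
[445.77782066 -31.77386762 133.52556916] 11.45 44.39071821216936 [-0.40808374 -0.04118678 -1.16849729]
sun before lift [580.2 -41.1  57. ]
shift cm [ 0.15 -7.08  0.06] rot [-5.43e-01 -2.10e-03 -3.00e-04] deg 31.1 dist mm 71
shift cm [  0.16 -14.2    0.05] rot [-1.0841e+00 -2.0000e-03 -9.0000e-04] deg 62.1 dist mm 142
shift cm [  0.16 -20.8    0.21] rot [ 1.5165e+00 -1.5000e-03  1.8000e-03] deg 86.9 dist mm 208
```

{"method": "apply_moves", "body": {"plan": [0,-0.8,0,-0.06,0,0,0,-2.3,0,-0.18,0,0,0,-4,0,-0.3,0,0,0,-5.7,0,-0.43,0,0,0,-7.1,0.1,-0.54,0,0]}}

```text
t: 12.08
ee_pos: [447.9, 39.8, 131.7]
eef_rot: [-0.686, -0.172, 0.686, -0.171]
ft_force: [0.7, -0.8, -1.4]
finger_gap: 44.9
```

```bash
python3 - <<'E'
from h import *
s,e,r=cur();print(e,s['t'],s['finger_gap'],s['ft_force'])
for p,y in (([453,110,132],59),): go(p,y)
b=viewer.camera('side')[:,:,::-1]; cv2.imwrite('pics/s14.png',b)
E
```

```text
[447.92584389  39.82661232 131.73953012] 12.075 44.850674855916836 [ 0.67105565 -0.79023991 -1.3958604 ]
shift cm [-0.03 -5.95 -3.75] rot [-5.398e-01  2.000e-04  2.000e-04] deg 30.9 dist mm 70
```

View pics/s14.png

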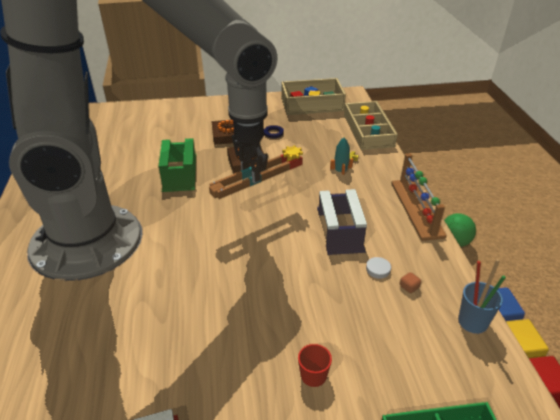

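Sun still held (side view, 291,153). Continuing the turn.

{"method": "apply_moves", "body": {"plan": [0,-1.2,-0.7,-0.1,0,0,0,-2.5,-1.5,-0.22,0,0,0,-3.7,-2.3,-0.34,0,0,0,-4.9,-3,-0.45,0,0,0,-5.9,-3.7,-0.54,0,0]}}

```text
t: 12.75
ee_pos: [453.1, 108.8, 131.7]
eef_rot: [-0.616, -0.347, 0.616, -0.347]
ft_force: [-0.2, 0.6, -1.3]
finger_gap: 44.5
```

```bash
python3 - <<'E'
from h import *
s,e,r=cur();print(e,s['t'],s['finger_gap'],s['ft_force'])
for p,y in (([455.5,174,132],90),): go(p,y)
E
```

```text
[453.11711595 108.76030854 131.6894677 ] 12.75 44.524785576138335 [-0.1814108   0.63871801 -1.34675474]
shift cm [-0.03 -3.17 -5.71] rot [-5.437e-01  2.000e-04  2.000e-04] deg 31.2 dist mm 65
```

{"method": "apply_moves", "body": {"plan": [0,-0.7,-1.2,-0.11,0,0,0,-1.4,-2.5,-0.23,0,0,0,-2.1,-3.8,-0.35,0,0,0,-2.7,-4.9,-0.46,0,0,0,-3.15,-5.7,-0.54,0,0]}}

```text
t: 13.38
ee_pos: [455.8, 173.9, 131.6]
eef_rot: [-0.501, -0.499, 0.501, -0.499]
ft_force: [-0.3, -0.1, -1.4]
finger_gap: 44.5
```

{"method": "apply_moves", "body": {"plan": [0,0,0,0,0,0,0,0,0,0,0,0]}}

```text
t: 13.62
ee_pos: [455.7, 173.0, 131.5]
eef_rot: [-0.502, -0.498, 0.502, -0.498]
ft_force: [-0.8, 0.6, -1.6]
finger_gap: 44.5
```

```bash
python3 - <<'E'
from h import *
s,e,r=cur();print(e,s['t'],s['finger_gap'],s['ft_force'])
a=viewer.camera('top')[:,:,::-1];b=viewer.camera('side')[:,:,::-1]
cv2.imwrite('pics/t15f.png',a);cv2.imwrite('pics/s15f.png',b)
crop(a,130,180,250,280,6,'pics/t15.png')
crop(b,200,80,320,180,6,'pics/s15.png')
go([455.5,174,132],90)
E
```

```text
[455.70611226 173.02091716 131.52325626] 13.625 44.50046306676235 [-0.7864962   0.61658591 -1.59273474]
shift cm [-0.04 -0.02 -0.09] rot [-0.0074  0.0003  0.0001] deg 0.4 dist mm 1
```

View pics/t15.png

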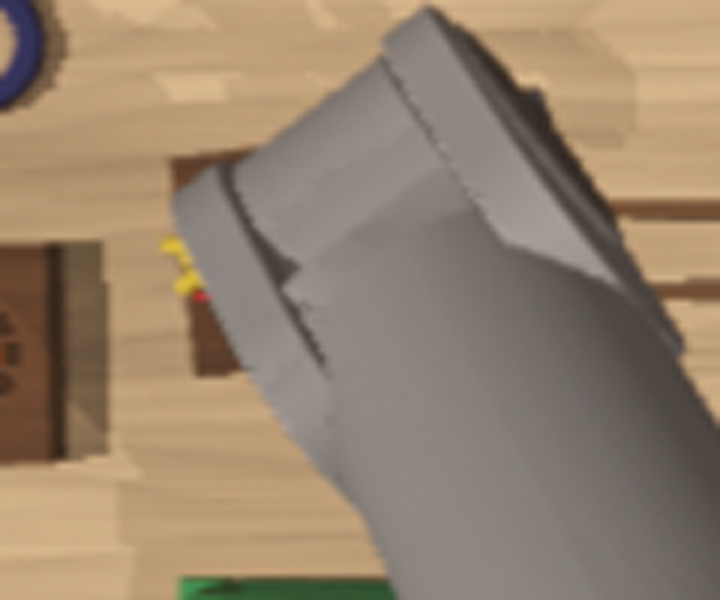

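View pics/s15.png

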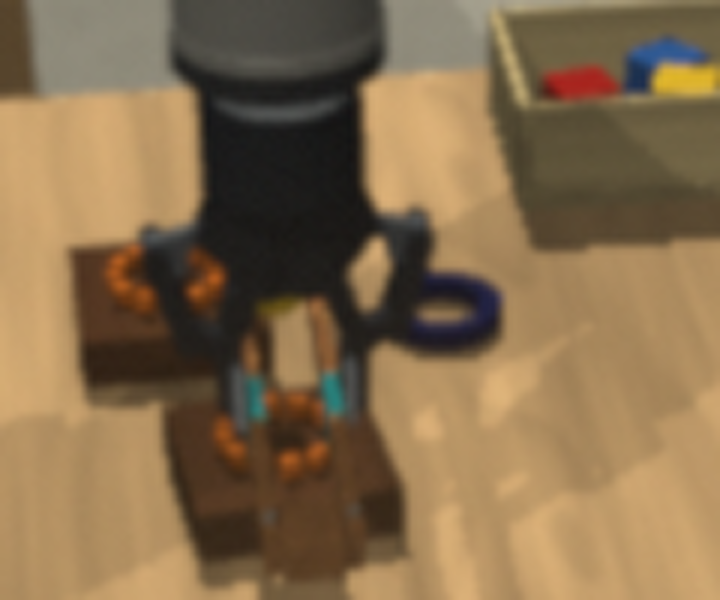

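View pics/t15f.png

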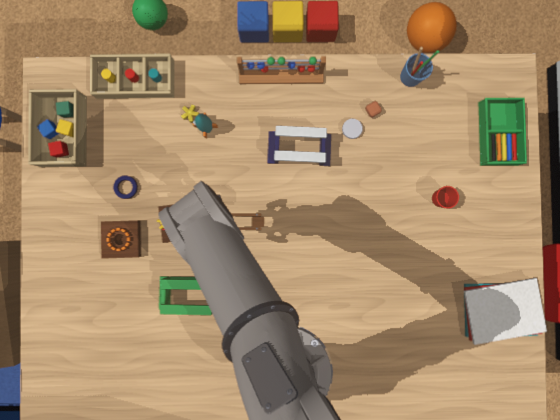

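```bash
python3 - <<'E'
from h import *
for y in (98,107,116,125):
    a=np.radians(y); go([455.5-135.5*np.cos(a),310-135.5*np.sin(a),131.5],y)
E
```

```text
shift cm [ 0.01  1.86 -0.28] rot [-1.47e-01  2.00e-04  1.00e-04] deg 8.4 dist mm 19
shift cm [ 0.    3.94 -0.76] rot [-3.041e-01  2.000e-04  2.000e-04] deg 17.4 dist mm 40
shift cm [ 0.    5.91 -1.55] rot [-4.612e-01  2.000e-04  2.000e-04] deg 26.4 dist mm 61
shift cm [ 0.    7.73 -2.65] rot [-6.182e-01  2.000e-04  2.000e-04] deg 35.4 dist mm 82
```

{"method": "apply_moves", "body": {"plan": [0,1,-0.1,-0.08,0,0,0,2.4,-0.4,-0.19,0,0,0,3.9,-0.8,-0.3,0,0,0,5.9,-1.55,-0.46,0,0,0,7.7,-2.65,-0.615,0,0]}}

```text
t: 14.35
ee_pos: [533.6, 199.3, 131.5]
eef_rot: [0.326, 0.627, -0.326, 0.628]
ft_force: [0.2, 0.3, -1.4]
finger_gap: 44.8
```

{"method": "apply_moves", "body": {"plan": [0,0,0,0,0,0,0,0,0,0,0,0,0,0,0,0,0,0]}}

```text
t: 14.72
ee_pos: [532.3, 199.3, 131.5]
eef_rot: [0.327, 0.627, -0.328, 0.627]
ft_force: [-1.1, 0.8, -1.2]
finger_gap: 44.4
```

```bash
python3 - <<'E'
from h import *
s,e,r=cur();print(e,s['t'],s['finger_gap'],s['ft_force'])
a=viewer.camera('top')[:,:,::-1];b=viewer.camera('side')[:,:,::-1]
cv2.imwrite('pics/t16f.png',a);cv2.imwrite('pics/s16f.png',b)
crop(a,130,180,250,280,6,'pics/t16.png')
crop(b,200,80,320,180,6,'pics/s16.png')
E
```

```text
[532.31883593 199.34245267 131.52552956] 14.725 44.37273307639458 [-1.07439299  0.81568942 -1.17090637]
```

View pics/t16.png

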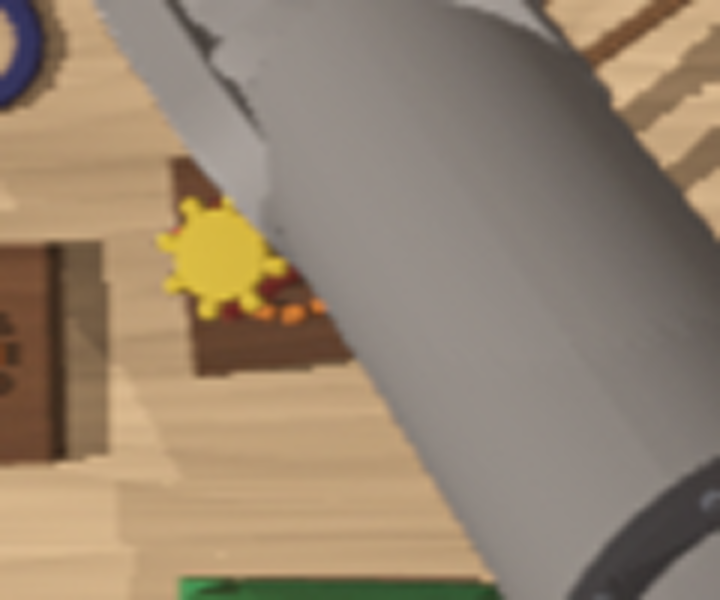

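View pics/s16.png

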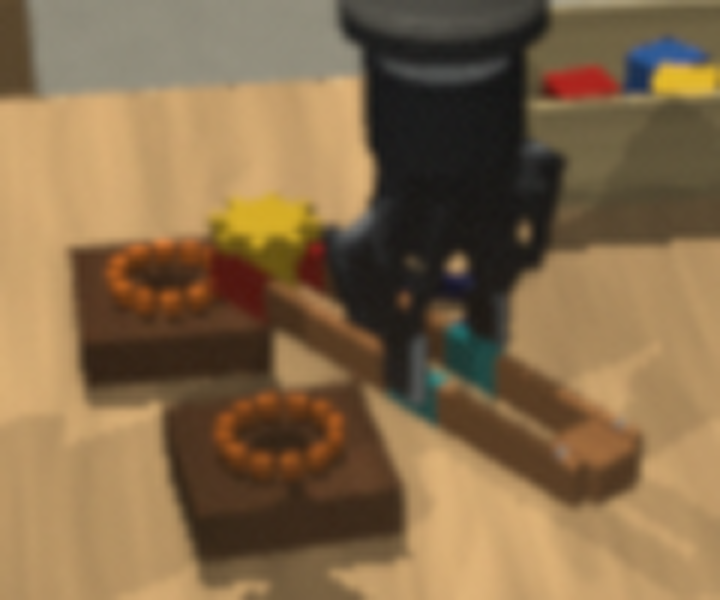

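```bash
python3 - <<'E'
from h import *
c=lambda p,o,s:(o[0]+(p[0]+.5)/s-.5,o[1]+(p[1]+.5)/s-.5)
def tri(a,b):
    o1,d1=ray('top',a);o2,d2=ray('side',b)
    t=np.linalg.lstsq(np.c_[d1,-d2],o2-o1,rcond=None)[0];p,q=o1+d1*t[0],o2+d2*t[1];return np.round((p+q)/2,1),round(np.linalg.norm(p-q),1)
a,b=c((221,258),(130,180),6),c((264,220),(200,80),6)
print(tri(a,b),at('top',a,167),at('side',b,167))
print('socket side ring z42',at('side',c((281,436),(200,80),6),42))
def circ(c,z,rad): t=np.linspace(0,2*np.pi,60); return np.c_[c[0]+rad*np.cos(t),c[1]+rad*np.sin(t),0*t+z]
for n,o in(('top',(130,180)),('side',(200,80))):
    im=cv2.imread('pics/%s16.png'%n[0])
    for C,z,rr,col in(((455.5,310),42,30,(0,255,0)),((455.5,310),167,29,(0,0,255)),((455.5,310),167,21,(0,0,255))):
        q=((proj(n,circ(C,z,rr))-o+.5)*6).astype(int);cv2.polylines(im,[q.reshape(-1,1,2)],True,col,1)
    cv2.imwrite('pics/ov16%s.png'%n[0],im)
E
```

```text
(array([452. , 311.9, 163.5]), np.float64(0.6)) [451.7 311.  167. ] [451.9 305.6 167. ]
socket side ring z42 [454.6 300.   42. ]
```

View pics/ov16t.png

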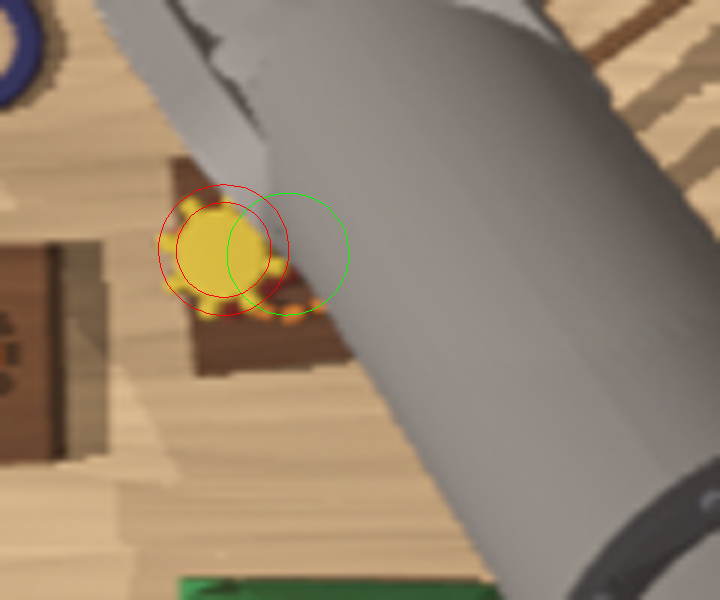

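View pics/ov16s.png

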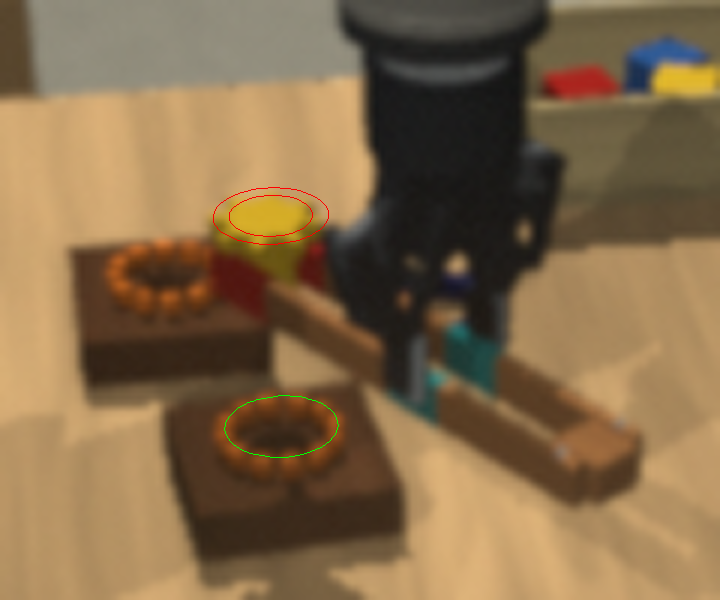

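```bash
python3 - <<'E'
from h import *
s,e,r=cur(); print(r.inv().apply([3.2,-1.3,0])/10, r.as_matrix().round(3))
E
```

```text
[6.25767435e-05 1.88080819e-01 2.89699157e-01] [[ 0.     0.82   0.572]
 [-0.     0.572 -0.82 ]
 [-1.    -0.     0.   ]]
```

{"method": "apply_moves", "body": {"plan": [0,0.1,0.15,0,0,0,0,0.19,0.29,0,0,0,0,0.19,0.29,0,0,0,0,0.19,0.29,0,0,0,0,0.19,0.29,0,0,0]}}

```text
t: 15.45
ee_pos: [535.9, 198.6, 131.5]
eef_rot: [0.327, 0.627, -0.327, 0.627]
ft_force: [0.5, 0.4, -1.7]
finger_gap: 44.5
```

{"method": "apply_moves", "body": {"plan": [0,0,0,0,0,0,0,0,0,0,0,0,0,0,0,0,0,0,0,0,0,0,0,0]}}

```text
t: 15.95
ee_pos: [536.0, 198.5, 131.5]
eef_rot: [0.327, 0.627, -0.327, 0.627]
ft_force: [-0.9, -0.6, -1.6]
finger_gap: 44.3
```

```bash
python3 - <<'E'
from h import *
s,e,r=cur();print(e,s['t'],s['finger_gap'],s['ft_force'],s['qd'].round(3))
a=viewer.camera('top')[:,:,::-1];b=viewer.camera('side')[:,:,::-1]
cv2.imwrite('pics/t17f.png',a)
crop(a,130,180,250,280,6,'pics/t17.png')
crop(b,200,80,320,180,6,'pics/s17.png')
# sun head centroid by colour, before/after
for f in ('pics/t16f.png','pics/t17f.png'):
    im=cv2.imread(f);h=cv2.cvtColor(im,cv2.COLOR_BGR2HSV)[200:240,150:185]
    m=cv2.inRange(h,(22,130,150),(32,255,255));M=cv2.moments(m,True);u=(150+M['m10']/M['m00'],200+M['m01']/M['m00']);print(u,M['m00'],at('top',u,165))
E
```

```text
[535.9857187  198.53202659 131.52482957] 15.95 44.32413487372163 [-0.88943322 -0.63524545 -1.60040428] [ 0.    -0.001 -0.002  0.001  0.    -0.    -0.002]
(165.86776859504133, 222.4297520661157) 242.0 [452.1 313.  165. ]
(166.35564853556485, 221.13807531380752) 239.0 [455.6 311.7 165. ]
```

View pics/t17.png

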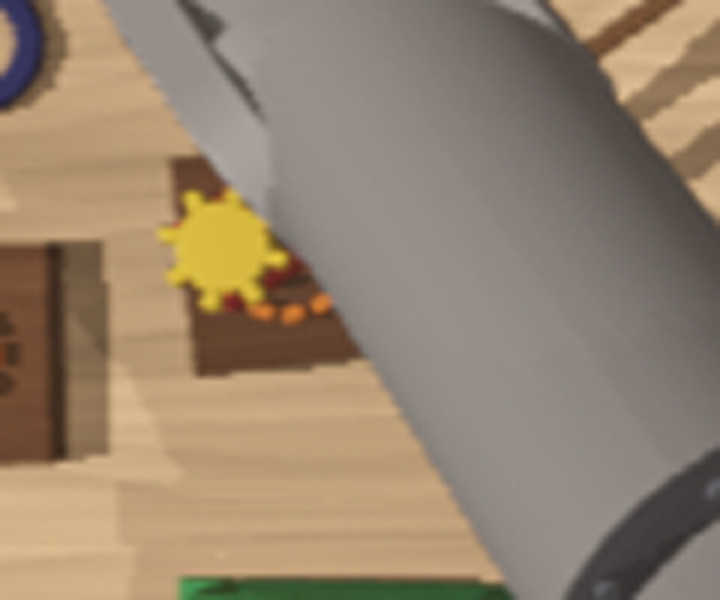

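View pics/s17.png

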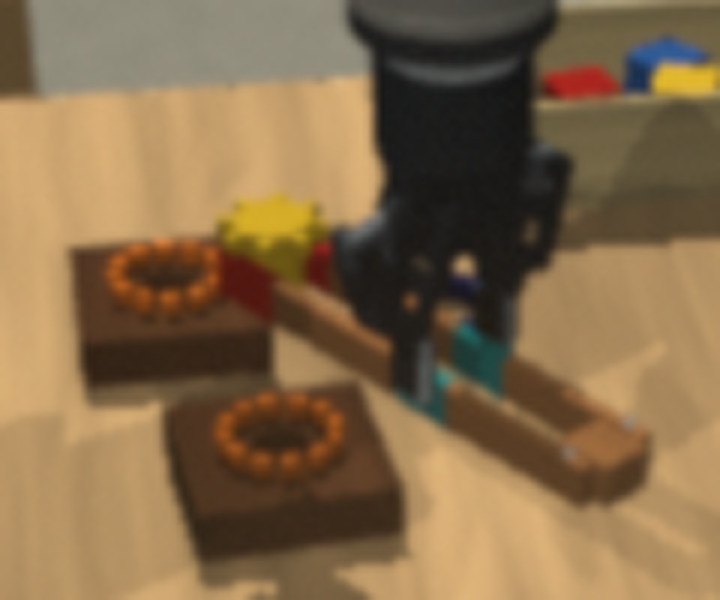

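View pics/t17f.png

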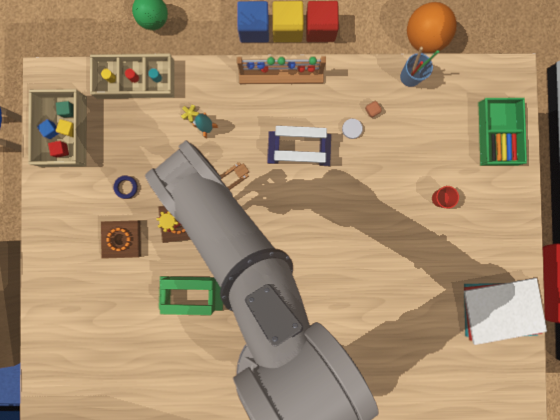

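```bash
python3 - <<'E'
from rig import workorder
print(workorder.sign_off())
E
```

```text
the job is handed in; nothing more can be done
None
```

I handed the job in at about 16 s of the 54 s. The tongs are closed on the sun's stem, holding it over the nearer socket base. I gripped the tongs at the teal marks, took the jaws in through the hangar's open front, closed them on the stem, lifted the peg about 1 cm and drew it straight out.

- **Position:** from the top camera the sun is at about (455.6, 311.7) mm and the socket's middle at about (455, 310) mm, so within about 2 mm.
- **Height:** the foot is about 115–119 mm above the table.
- **Stillness and tilt:** the arm was still and the gripper opening steady at about 44.4 mm. The head looked level in the side view.
- **Bystanders:** the rocket, moon, ring and beaker are at the same pixels as at the start in the top view, as far as I can see by eye.
- **Sun and gripper:** only the tongs met the sun; the gripper stayed about 13 cm away.

**What disagreed:** the side camera puts the socket about 10 mm off from the top camera in y. It also reads the sun about 4–6 mm further in y, relative to the socket, than the top camera does. I went by the top camera, and the arm's own position reading agreed with it to about 1–3 mm. The closed gripper opening also read about 44.4 mm instead of the nominal 46 mm, but the grip held throughout.

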